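Draw out the swatch magnifier to the set mark

TASK

Unlock the magnifier's sliding boom by pushing the red lock button on its stand gently all the way in (it stays in), then take the blue post with a light grip and draw the boom out until its red pointer is level with the orange mark on the white scale. A spring pulls the boom back, so finish still holding the post there, at rest. The post is thin plastic, so do not squeeze it hard; do not shift the orange mark, and leave the jars, tin, cup, brush and palette spatula where they are.

Things in the scene. Friction and masses are not known exactly. Their poses are not given: they have to be found in the camera images.
- stand: magnifier stand, fixed to the table: dark base, aluminium sleeve 46 wide (x) x 180 long (y), top 120 above the table. Origin under the sleeve's centre at table height; the boom comes out along its +y. White scale rule 22 wide, top at height 90, parallel to y, 55 to the +x side of the boom, y 70 to 345; ticks every 10.
- lock_top (a point): centre of the top face of the red round lock button (24 dia), on top of the sleeve at stand (0, 50), at height 134 as it stands out and 124 when fully in; its axis is vertical
- lock (a joint): travel of the lock button, 0 standing out, 0.010 m fully in. It moves straight down against about 4 N of friction, without spring, and stays where it is left; more than 40 N breaks it. The boom is locked until the button is more than about 6 mm in.
- boom (a joint): how far the boom is drawn out, 0 (home, the start) to 0.16 m, along the stand's +y. When unlocked it moves against a return spring of 5 to 6 N; let go, it runs home. While locked it has about 1.5 mm of play.
- post_foot (a point): blue square post, 16 x 16 x 45 tall, standing upright on the boom's end, sides along the stand's axes. This point is at its foot's centre (height 112), top at 157; at home at stand (0, 135). The black head beneath is 32 wide, top at 113. Grip it from above in its upper half, fingers closing along the stand's x. Both fingers together pressing with more than 90 N (45 N each) break it.
- pointer (a point): tip of the red pointer needle (3 wide) that rides with the boom, 30 in +y of the post and 58 in +x of the boom's centre line, height 100
- mark (a point): centre of the orange set mark, a rider 6 wide (y) on the scale with a flag beyond its outer edge; this point is on its top, height 94, axes parallel to the stand's. It slides if pushed (3 N). The pointer passes above it and is on the mark when both have the same y in the stand's frame, i.e. joint boom equals joint rider.
- rider (a joint): position of the orange mark along the scale, in the same measure as joint boom (m)
- jar_ochre: loose paint jar, ochre yellow with white cap, 66 dia x 85 tall, origin under its centre
- jar_blue: loose paint jar, blue with white cap, 66 dia x 85 tall, origin under its centre
- jar_red: loose paint jar, red with white cap, 66 dia x 85 tall, origin under its centre
- tin: loose small metal tin with green label, 60 dia x 70 tall, near the stand on the robot's side, origin under its centre
- cup: loose white ceramic cup, 72 dia at the rim x 85 tall, beyond the stand, origin under its centre
- brush: loose paint brush lying flat, 190 long, on the robot's side of the stand, origin at its underside middle
- knife: loose palette spatula lying flat, 200 long, beyond the stand, origin at its underside middle

How it is judged (in metres and radians):
On the way, in this order (a step that is already met when the one before it is completed fails the run):
1. the lock button is pushed fully in with the boom still home (value of joint lock above 0.008 m and value of joint boom below 0.006 m), for 0.1 s.
2. the post is held by the fingers and the pointer is on the mark (contact force between the fingers and post above 2 N and y of pointer in the frame of mark between -0.004 and 0.004 m), for 0.2 s.
At the end, for the whole second after the job is handed in: the fingers hold the post (more than 2 N), the boom is at rest with its pointer within 4 mm of the orange mark along the scale, and the lock button is still in (all of step 2 and velocity of joint boom between -0.01 and 0.01 m/s and value of joint lock above 0.007 m); the arm keeps its last pose, push and grip.
It fails at once if the post is squeezed with more than 90 N in all (contact force between the fingers and post above 90 N).
It fails at once if the lock button is pushed harder than 40 N (contact force between any of the fingers, the arm and lock above 40 N).
It fails at once if the orange mark is shifted by more than 5 mm (distance of mark from where it was at the start of the episode above 0.005 m).
It fails at once if a jar, the tin, the cup, the brush or the spatula is moved by more than 20 mm (distance of any of jar_ochre, jar_blue, jar_red, tin, cup, brush, knife from where it was at the start of the episode above 0.02 m).
It also fails if it takes over 45 s, if anything falls off the work surface, if the arm or the gripper's body presses on something with over 40 N, if the wrist force passes 120 N, or if a joint passes its speed limit or range.

ROBOT

A 6-joint arm with a two-finger parallel gripper is mounted at the origin on the work surface. World frame = base frame: x ahead of the robot, y to its left, z up, the work surface at z = 0. Lengths are in mm, angles in degrees, forces in N, time in s.
With the tool pointing down it reaches from about 300 to 850 mm from the base axis. Payload 4.2 kg.
Tool frame: the origin (TCP) lies between the finger pads; the fingertips stand 14 mm ahead of it and the grasp point (between the pads) lies 5 mm behind it (env.finger_overhang is the distance from the TCP to the fingertips, in mm); z points along the fingers, y is the line along which they close (so a half turn about z gives the same grasp; the last joint's range is limited). The gripper opens to 91 mm and grips with 3 to 60 N. Pads are 32 mm wide; open, the fingers measure 118 mm over their backs; the gripper's body (76 mm by 178 mm) begins 60 mm behind the grasp point.
Start: joints at [-73.854, 18.312, 89.639, -0, 72.044, -1.146], TCP at [170.916, -549.028, 207.076] pointing down, gripper open.
Joint ranges: [-177.97, 177.97], [-48.28, 115.42], [12.27, 149.76], [-77.06, 257.06], [2.81, 150.46], [-146.56, 146.56]. Speed limits (degrees/s): [147.25, 147.25, 180, 180, 180, 180].

INTERFACE

Orientations are given as [roll, pitch, yaw] about the fixed x, y, z axes, in that order (R = Rz(yaw) Ry(pitch) Rx(roll)).
In Python, from workcell import status, cams, env, finder gives the robot as it stands.
- The arm moves only by the tool apply_moves, never from a script. Its argument "increments" is a list of rows, each a list of 7 numbers: the opening, from -1 (shut) to 1 (fully open), then the shift along the world's x, y, z in m, then the turn, a rotation vector about the world's x, y, z in degrees. In form: [[gripper, x, y, z, ax, ay, az], ...]. A call has 1 to 5 rows; each row shifts and turns the commanded pose from where the row before left it; what a row does not reach is not made up. A row lasts 1/12 s, in which the tool goes at most 41.7 mm and 7.16 degrees, less where a joint would pass 70% of its speed; a pose out of reach is approached as far as the arm can. A call with a gripper value outside its range is refused whole. The fingers move at their own pace and stop on an object; "newtons" is the grip in N (left out, the last holds). Time passes only in rows, so rows that do not move let the fingers close. It gives the time, the measured TCP pose, the force, the opening and the grip force at its end, in the units of the state.
- status.state(): the state, without advancing time (a new reading comes with each control period).
- cams.grab_frame(name): name is "side" or "top"; returns a dict with "color" (400x640x3 uint8, red, green, blue), "intrinsics" (3x3 intrinsics, pixels), "k1" (the pictures are not rectified: a ray, as slopes to the right and down, at radius r is drawn at 1 + k1 r^2 times it, then the intrinsics apply), "R" (3x3) and "t" (3): a world point X has camera coordinates R X + t. Camera axes: x right, y down, z forward; pixel columns grow to the right and rows downward; lengths in mm; the calibration is good to about 2 mm. A picture is of the moment at which its call begins. There is no depth.
- env.job_done(): hands the job in; it is judged then, once.
Trained networks look in the newest picture that a camera, given by its name, has taken for a name from the list of things; names that differ only in an ending like _2 or _b are one class to them, and where a whole thing is asked for, a point or a joint stands for the part that bears it (a point fixed in the world has none). Each returns a list of dicts, best first, with "score" (0 to 1); they miss things now and then, are a little off and sometimes report something else, mostly with a low value. They report only what shows in the picture. A call takes as long as a camera call.
- finder.boxes_of(query, camera): "rect" ([left, top, width, height] in pixels, round what is visible of it).
- finder.trace(query, camera): "pixels" (400x640 bool, what is visible of it) and "rect" ([left, top, width, height] in pixels, round what is visible of it).
The state is a dict: "time_s": time; "qpos": joint angles; "qvel": joint speeds; "effort": joint torques, N m; "ee_pos": TCP position; "ee_rot": TCP orientation; "force": force on the tool from outside, world axes, zero at the start; "torque": the same for the moment, N m; "gripper_width": finger opening in mm; "gripper_force": force on a finger pad.
Only numpy, scipy, OpenCV 4.12 (cv2) and the standard library are available. Lean on these libraries where they do the work, as an engineer would, in place of code of your own. Each camera call takes 0.05 s, during which the arm holds its last target. There are 200 camera calls.

## Working session

There is one attempt and no reset: what is moved stays moved. The work goes in short steps, Python scripts to look and compute and a tool call to move; the robot and the scene stay as the last step left them, time stands still between calls to the robot, and variables do not carry over. Pictures are saved under pics/ and viewed, at most 10 in all, crops included, and the job is handed in when it is done.

Besides the shell and the picture viewer there is one more tool, called after "Emit:" as name(argument=value, ...), one argument or row to a line, values as JSON. apply_moves: Moves the arm, as the interface text tells. Its arguments: {"type":"object","properties":{"increments":{"type":"array","items":{"type":"array","items":{"type":"number"}}},"newtons":{"type":"number"}},"required":["increments"]}

```bash
mkdir -p pics
cat > h.py <<'E'
import numpy as np, cv2
from workcell import status, cams, env, finder
def und(f,p):
    K=np.array(f["intrinsics"]);d=np.array([f["k1"],0,0,0,0.])
    return cv2.undistortPoints(np.array([[p]],float),K,d)[0,0]
def ray(f,p):
    R=np.array(f["R"]);t=np.array(f["t"]).ravel();s=und(f,p)
    d=R.T@np.array([s[0],s[1],1]);return -R.T@t,d/np.linalg.norm(d)
def atz(f,p,z):
    o,d=ray(f,p);return o+d*(z-o[2])/d[2]
def tri(*fp):
    A=np.zeros((3,3));b=np.zeros(3);L=[]
    for f,p in fp:
        o,d=ray(f,p);M=np.eye(3)-np.outer(d,d);A+=M;b+=M@o;L.append((o,M))
    X=np.linalg.solve(A,b);return X,[round(float(np.linalg.norm(M@(X-o))),1) for o,M in L]
def proj(f,X):
    K=np.array(f["intrinsics"]);R=np.array(f["R"]);t=np.array(f["t"],float)
    return cv2.projectPoints(np.array([X],float),cv2.Rodrigues(R)[0],t,K,np.array([f["k1"],0,0,0,0.]))[0][0,0]
def save(f,n): cv2.imwrite(f"pics/{n}.png",f["color"][:,:,::-1])
E
python3 - <<'E'
from h import *
np.set_printoptions(precision=1,suppress=True)
F={c:cams.grab_frame(c) for c in("side","top")}
for c in F:
    save(F[c],c+"0")
    print(c,-np.array(F[c]["R"]).T@np.array(F[c]["t"]).ravel())
    for q in["stand","lock_top","post_foot","pointer","mark","tin","cup","jar_red","jar_blue","jar_ochre","brush","knife"]:
        r=finder.trace(q,c)
        print(c,q,[(round(x["score"],2),[int(v) for v in x["rect"]],[round(v.mean(),1) for v in np.nonzero(x["pixels"])[::-1]]) for x in r[:2]])
E
```

```text
side [  96.7  913.8 1167.5]
side stand [(0.87, [290, 160, 66, 131], [np.float64(327.0), np.float64(230.3)])]
side lock_top []
side post_foot [(0.83, [306, 188, 28, 39], [np.float64(322.9), np.float64(215.0)]), (0.15, [361, 178, 14, 26], [np.float64(369.9), np.float64(191.6)])]
side pointer [(0.72, [308, 190, 23, 38], [np.float64(322.5), np.float64(215.1)])]
side mark [(0.21, [266, 205, 20, 41], [np.float64(277.7), np.float64(230.3)]), (0.18, [400, 154, 17, 19], [np.float64(410.5), np.float64(164.5)])]
side tin [(0.86, [364, 177, 12, 23], [np.float64(369.8), np.float64(191.2)])]
side cup [(0.84, [289, 169, 21, 24], [np.float64(299.3), np.float64(178.9)])]
side jar_red [(0.89, [399, 153, 20, 23], [np.float64(410.6), np.float64(164.3)])]
side jar_blue [(0.81, [249, 303, 21, 29], [np.float64(258.9), np.float64(318.7)]), (0.69, [289, 162, 69, 128], [np.float64(326.9), np.float64(230.2)])]
side jar_ochre [(0.64, [371, 140, 16, 21], [np.float64(376.9), np.float64(150.5)])]
side brush [(0.82, [347, 220, 18, 42], [np.float64(358.2), np.float64(244.9)])]
side knife [(0.92, [261, 205, 28, 42], 
[... 534 characters left out ...]
9)]), (0.48, [447, 260, 33, 24], [np.float64(465.2), np.float64(269.9)])]
top tin [(0.79, [380, 229, 21, 18], [np.float64(390.2), np.float64(239.6)]), (0.7, [277, 199, 64, 30], [np.float64(303.3), np.float64(213.1)])]
top cup [(0.91, [350, 137, 26, 25], [np.float64(363.4), np.float64(148.4)])]
top jar_red [(0.85, [453, 258, 28, 26], [np.float64(465.0), np.float64(269.8)]), (0.69, [458, 202, 28, 25], [np.float64(470.4), np.float64(215.4)])]
top jar_blue [(0.91, [155, 203, 28, 21], [np.float64(168.1), np.float64(214.3)])]
top jar_ochre []
top brush [(0.93, [285, 253, 57, 17], [np.float64(307.7), np.float64(260.8)])]
top knife [(0.96, [259, 156, 67, 25], [np.float64(283.7), np.float64(166.9)])]
```

Run:
```python
import cv2
a=cv2.imread("pics/side0.png")[130:330,230:430];b=cv2.imread("pics/top0.png")[130:290,220:420]
cv2.imwrite("pics/side0c.png",cv2.resize(a,(600,600),interpolation=2))
cv2.imwrite("pics/top0c.png",cv2.resize(b,None,fx=3.75,fy=3.75,interpolation=2))
```

```text
(no output)
```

View pics/side0c.png

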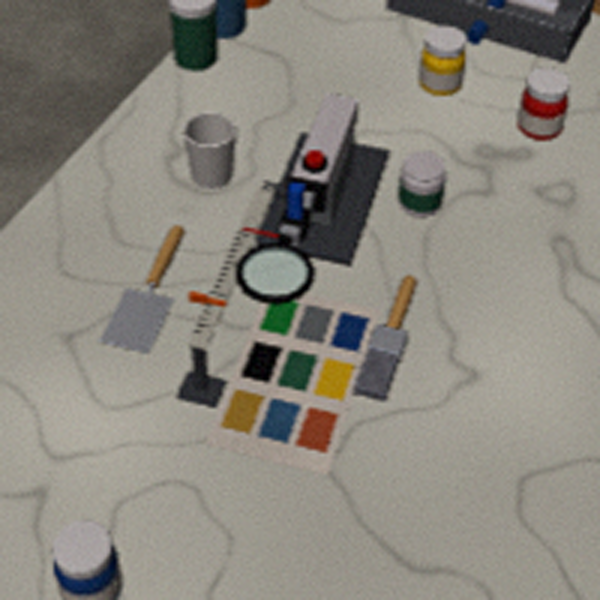

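View pics/top0c.png

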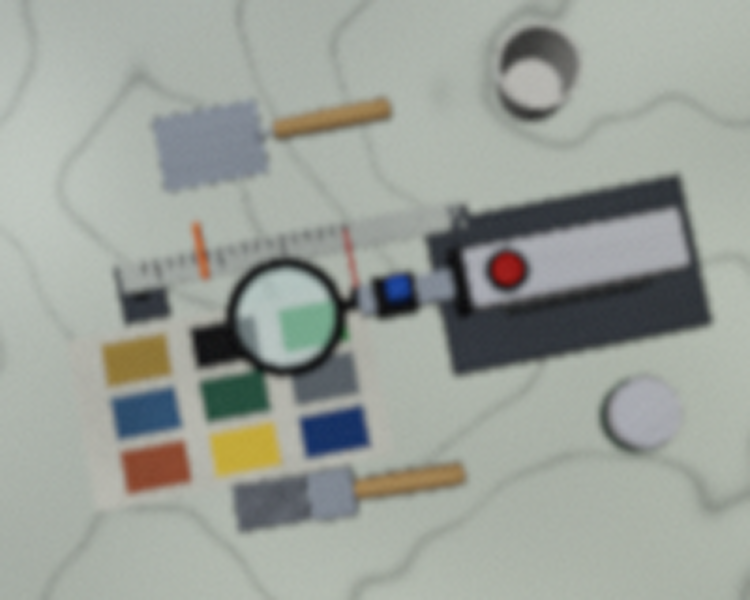

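The side view shows the red button near (335,183), the blue post near (329,193), the pointer tip near (311,207) and the orange mark near (299,229). In the top view the button is near (355,202), the post (326,207), the pointer tip (312,191) and the mark (274,197). Next I'll refine these with colour centroids.

```bash
cat >> h.py <<'E'
def cen(f,lo,hi,box,smin=110,vmin=40):
    """weighted colour centroid, box=[x0,y0,x1,y1]; hue range lo..hi (wraps)"""
    x0,y0,x1,y1=box;h=cv2.cvtColor(f["color"],cv2.COLOR_RGB2HSV)[y0:y1,x0:x1].astype(float)
    H=h[...,0];m=((H>=lo)&(H<=hi)) if lo<=hi else ((H>=lo)|(H<=hi))
    w=m*(h[...,1]>smin)*(h[...,2]>vmin)
    w=w*h[...,1];ys,xs=np.mgrid[y0:y1,x0:x1]
    return np.array([(w*xs).sum(),(w*ys).sum()])/w.sum(),int((w>0).sum()),w,xs,ys
E
python3 - <<'E'
from h import *
np.set_printoptions(precision=1,suppress=True)
T=cams.grab_frame("top");S=cams.grab_frame("side")
b=cen(T,170,8,(345,192,366,212))[:2];bs=cen(S,170,8,(325,176,345,192))[:2]
p=cen(T,100,130,(318,198,336,216));ps=cen(S,100,130,(320,186,337,206))
print("btn",b,bs,tri((T,b[0]),(S,bs[0])), "z134",atz(T,b[0],134),atz(S,bs[0],134))
print("post",p[0],p[1],ps[0],ps[1],tri((T,p[0]),(S,ps[0])),"z157",atz(T,p[0],157),"side z134",atz(S,ps[0],134))
m=cen(T,3,20,(266,186,282,208),90);ms=cen(S,3,20,(288,222,312,236),90)
print("mark",m[:2],ms[:2],tri((T,m[0]),(S,ms[0])),atz(T,m[0],94),atz(S,ms[0],94))
def ext(c,f,z):
    w,xs,ys=c[2:];k=w>0
    P=np.array([atz(f,(x,y),z) for x,y in zip(xs[k],ys[k])])[:,:2];q=P-P.mean(0)
    u=np.linalg.svd(q)[2][0];return P.mean(0),u,np.ptp(q@u),np.degrees(np.arctan2(u[1],u[0]))
print("markT",ext(m,T,94));print("markS",ext(ms,S,94))
r=cen(T,165,10,(308,188,318,206),60);rs=cen(S,165,10,(308,203,324,211),60)
print("ptr",r[:2],rs[:2],ext(r,T,100),ext(rs,S,100))
# stand yaw: sleeve top in top view
h=cv2.cvtColor(T["color"],cv2.COLOR_RGB2HSV)
# edges of sleeve: brightness columns
for x in range(368,402,4):
    col=T["color"][176:220,x].mean(1).astype(int)
    g=np.diff(col);i=np.argmax(g);j=np.argmin(g[i+4:])+i+4
    def sub(k,s):
        a=np.clip(s*g[max(k-2,0):k+3],0,None);return (a*np.arange(max(k-2,0),max(k-2,0)+len(a))).sum()/a.sum()+176.5
    e=[sub(i,1),sub(j,-1)];print(x,np.round(e,2),atz(T,(x,e[0]),120)[:2],atz(T,(x,e[1]),120)[:2])
E
```

```text
btn (array([354.9, 201.4]), 67) (array([334.4, 182.7]), 33) (array([ 581.8, -103.6,  127.8]), [0.1, 0.1]) z134 [ 581.1 -103.1  134. ] [578.8 -97.6 134. ]
post [325.5 206.8] 52 [328.1 196.4] 65 (array([565.4, -20.1, 136.1]), [0.2, 0.2]) z157 [562.7 -20.  157. ] side z134 [566.5 -21.9 134. ]
mark (array([273.1, 196.9]), 33) (array([298. , 229.4]), 40) (array([601.2, 133.7,  92.9]), [1.8, 1.8]) [599.4 132.9  94. ] [602.5 134.9  94. ]
markT (array([599.4, 132.9]), array([-1. , -0.2]), np.float64(39.51970355429853), np.float64(-168.55642119063086))
markS (array([602.3, 134.8]), array([-1. , -0.2]), np.float64(45.89336541643223), np.float64(-169.88090805792464))
ptr (array([313., 198.]), 16) (array([317.1, 207.1]), 25) (array([595.,  16.]), array([-1. , -0.2]), np.float64(38.584260260920466), np.float64(-169.35779356703642)) (array([592.8,  15.3]), array([-1. , -0.2]), np.float64(46.10885536093242), np.float64(-169.12541160814033))
368 [190.9 207.4] [ 613.4 -142.2] [ 565.5 -141.6]
372 [190.3 206.6] [ 615.  -153.7] [ 567.9 -153.1]
376 [189.6 205.7] [ 617.1 -165.3] [ 570.4 -164.6]
380 [188.8 204.9] [ 619.6 -176.8] [ 572.8 -176.1]
384 [187.8 204.3] [ 622.4 -188.4] [ 574.4 -187.6]
388 [187.1 203.4] [ 624.5 -200. ] [ 577.1 -199.1]
392 [186.4 202.5] [ 626.4 -211.6] [ 579.7 -210.7]
396 [185.6 201.6] [ 628.8 -223.2] [ 582.4 -222.3]Traceback (most recent call last):
  File "<stdin>", line 22, in <module>
    return _wrapfunc(a, 'argmin', axis=axis, out=out, **kwds)
    return bound(*args, **kwds)
ValueError: attempt to get argmin of an empty sequence
```

Run:
```python
from h import *
s=status.state();print({k:s[k] for k in("time_s","ee_pos","ee_rot","force","gripper_width","gripper_force")})
```

```text
{'time_s': 1.4, 'ee_pos': array([ 170.91193398, -549.02243516,  207.06264936]), 'ee_rot': array([ 1.79995768e+02, -2.25888532e-04,  1.72903324e+01]), 'force': array([ 0.48122966, -0.91384258, -0.38419973]), 'gripper_width': 91.46440687361523, 'gripper_force': 0.0}
```

Emit:
apply_moves(
  increments=[
    [-1, 0.027, 0.03, 0, 0, 0, 0],
    [-1, 0.027, 0.03, 0, 0, 0, 0],
    [-1, 0.027, 0.03, 0, 0, 0, 0],
    [-1, 0.027, 0.03, 0, 0, 0, 0],
    [-1, 0.027, 0.03, 0, 0, 0, 0],
  ],
  newtons=10,
)

```text
time_s: 1.82
ee_pos: [306.8, -397.6, 207.2]
ee_rot: [180.0, -0.0, 17.2]
force: [1.2, -0.0, 0.7]
gripper_width: 60.5
gripper_force: 0.0
```

Emit:
apply_moves(
  increments=[
    [-1, 0.025, 0.027, 0, 0, 0, 7],
    [-1, 0.025, 0.027, 0, 0, 0, 7],
    [-1, 0.025, 0.027, 0, 0, 0, 7],
    [-1, 0.025, 0.027, 0, 0, 0, 7],
    [-1, 0.025, 0.027, 0, 0, 0, 7],
  ],
)

```text
time_s: 2.23
ee_pos: [431.9, -262.5, 207.3]
ee_rot: [180.0, 0.0, 52.6]
force: [0.4, 0.4, 0.2]
gripper_width: 27.2
gripper_force: 0.0
```

Emit:
apply_moves(
  increments=[
    [-1, 0.025, 0.027, 0, 0, 0, 7],
    [-1, 0.025, 0.027, 0, 0, 0, 7],
    [-1, 0.025, 0.027, 0, 0, 0, 7],
    [-1, 0.025, 0.027, 0, 0, 0, 7],
    [-1, 0.025, 0.027, 0, 0, 0, 7],
  ],
)

```text
time_s: 2.65
ee_pos: [557.0, -127.4, 207.2]
ee_rot: [180.0, 0.0, 87.7]
force: [0.9, -0.9, -0.0]
gripper_width: 0.6
gripper_force: 0.0
```

Emit:
apply_moves(
  increments=[
    [-1, 0.012, 0.013, -0.02, 0, 0, 7],
    [-1, 0.012, 0.013, -0.015, 0, 0, 6.5],
    [-1, 0, 0, 0, 0, 0, 0],
  ],
)

```text
time_s: 2.9
ee_pos: [580.1, -100.2, 168.7]
ee_rot: [-179.8, -0.2, 101.1]
force: [-0.6, -0.7, 0.1]
gripper_width: 0.6
gripper_force: 0.0
```

Emit:
apply_moves(
  increments=[
    [-1, 0, -0.002, -0.006, 0, 0, 0],
    [-1, 0, 0, -0.006, 0, 0, 0],
    [-1, 0, 0, -0.004, 0, 0, 0],
    [-1, 0, 0, -0.003, 0, 0, 0],
    [-1, 0, 0, 0, 0, 0, 0],
  ],
)

```text
time_s: 3.32
ee_pos: [579.2, -105.8, 152.9]
ee_rot: [-180.0, -0.0, 100.7]
force: [0.5, -0.1, 0.8]
gripper_width: 0.3
gripper_force: 0.0
```

Emit:
apply_moves(
  increments=[
    [-1, 0, 0.002, -0.003, 0, 0, 0],
    [-1, 0, 0, -0.003, 0, 0, 0],
    [-1, 0, 0, -0.002, 0, 0, 0],
    [-1, 0, 0, -0.002, 0, 0, 0],
    [-1, 0, 0, 0, 0, 0, 0],
  ],
)

```text
time_s: 3.73
ee_pos: [579.7, -103.0, 142.6]
ee_rot: [-180.0, -0.0, 100.8]
force: [0.7, 0.4, 0.3]
gripper_width: 0.4
gripper_force: 0.0
```

Emit:
apply_moves(
  increments=[
    [-1, 0, 0, -0.001, 0, 0, 0],
    [-1, 0, 0, -0.001, 0, 0, 0],
  ],
)

```text
time_s: 3.9
ee_pos: [580.0, -103.0, 141.1]
ee_rot: [180.0, 0.0, 100.8]
force: [0.0, -0.3, -0.2]
gripper_width: 0.3
gripper_force: 0.0
```

Run:
```python
from h import *
s=status.state();print(s["ee_pos"],s["force"])
S=cams.grab_frame("side");T=cams.grab_frame("top")
im=[cv2.resize(f["color"][a:a+70,b:b+90,::-1],(540,420)) if 0 else cv2.resize(f["color"][a:a+70,b:b+65,::-1],None,fx=6,fy=6) for f,a,b in((S,150,295),(T,170,315))]
cv2.imwrite("pics/press.png",np.hstack(im))
```

```text
[ 580.0445588  -103.03026866  141.10608707] [ 0.00412957 -0.32736841 -0.24378504]
```

View pics/press.png

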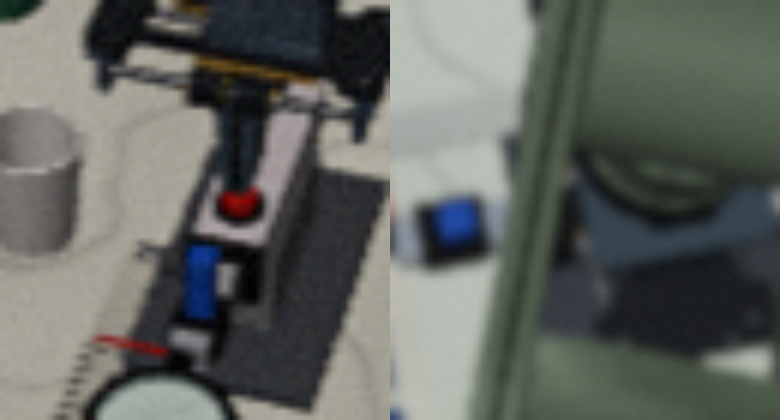

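The side view shows the closed fingertips right over the red button near (335,184), and the top view has the button hidden by the arm. I'll compare the button's red pixels with the first picture to see whether it has gone down.

Run:
```python
from h import *
np.set_printoptions(precision=1,suppress=True,linewidth=150)
S=cams.grab_frame("side")
S0=dict(S);S0["color"]=cv2.imread("pics/side0.png")[:,:,::-1].copy()
for f in(S0,S):
    c=f["color"][176:192,328:342].astype(int); print((c[...,0]-c[...,1:].max(2)))
for X in((580,-103,134),(580,-103,127),(580,-103,124),(580,-87,127)):print(X,proj(S,X))
```

```text
[[   5    0   -5   -4    8    8    4    1    6    6    5   10    6    4]
 [   0   -4   -8    1    8    4   10   10    6    9    6    4    4    8]
 [   2   -6   -1    5    2    5    3    3    3    6    6    5    9    9]
 [   1   -3    0    6    5    3    0    2    2    9    1    6    6    9]
 [  -2   -6    1    3   30   78   96   92   69   21    7    5    8   10]
 [  -4   -3   -1   13   64  116  125  124  115   66   23    6    8    7]
 [  -3    2    2   21   92  124  130  124  125   78   11    3    5    7]
 [  -1    2   -1   25   93  126  136  127  120   77    8    4    5    3]
 [   3    2    0   18   70   92  100   98   81   50   -2    6    4    6]
 [   7    9    4   -4   29   60   77   81   51   14   -8    4    4    3]
 [   7    7    7    3    1    4    9    7   -3   -2    1    6    4    1]
 [   6    6    8    7    2   -1   -3   -1   -2    6    4    8    3    0]
 [   6    8    7   10   10    7    3    9    9    6    7   10    1    1]
 [   9    4    5    7    6    7   10    8    5    6    8    4    5   -5]
 [ -23  -10   -5    3    0    3    5    2    4    5    5    2    2    0]
 [-11
[... 660 characters left out ...]
   6    2   12   79  105  107  105   87   47   -1    1    7    5]
 [   4    8    1    3   24   63   86   85   62   13   -1    6    7    3]
 [   3    5    5    3    0    1   12    7    7   -3   -1    8    6    3]
 [  11    5    8    5    3    1   -1    2   -2    2    8    7    7    2]
 [  10    9   10    7   10    6    5    6    4    6   10    6    0    3]
 [   4    4    8    3    7   10    6    8    7    9   11    4    3    2]
 [ -23   -8   -5   -1    3    2    4    5    5    4    4    5    3   -2]
 [-122 -104  -91  -51   -6   -4   -3    5   -3    2    4    4    0    1]]
(580, -103, 134) [334.8 181.7]
(580, -103, 127) [334.7 183.1]
(580, -103, 124) [334.7 183.7]
(580, -87, 127) [332.8 185.7]
```

Run:
```python
from h import *
print(env.finger_overhang)
```

```text
14.0
```

Emit:
apply_moves(
  increments=[
    [-1, 0.001, 0, -0.001, 0, 0, 0],
    [-1, 0, 0, -0.001, 0, 0, 0],
  ],
)

```text
time_s: 4.22
ee_pos: [581.2, -103.0, 139.1]
ee_rot: [180.0, 0.0, 100.8]
force: [-0.4, 1.5, 1.3]
gripper_width: 0.3
gripper_force: 0.0
```

Emit:
apply_moves(
  increments=[
    [-1, 0, 0, -0.001, 0, 0, 0],
  ],
)

```text
time_s: 4.3
ee_pos: [581.0, -103.0, 138.0]
ee_rot: [180.0, 0.0, 100.8]
force: [0.1, -0.6, -0.6]
gripper_width: 0.5
gripper_force: 0.0
```

Run:
```python
from h import *
np.set_printoptions(linewidth=150)
S=cams.grab_frame("side");s=status.state();print(s["force"],s["ee_pos"])
c=S["color"][176:188,328:342].astype(int); print((c[...,0]-c[...,1:].max(2)))
cv2.imwrite("pics/p2.png",cv2.resize(S["color"][155:205,310:360,::-1],(600,600),interpolation=2))
```

```text
[ 0.34275195 -0.83886667  0.53708807] [ 580.79688514 -103.00794708  137.7648502 ]
[[  1   1  -4 -15 -10  -6  -8 -15 -18  -6   3   8   6  10]
 [  0   3  -7 -12  -9  -9 -11 -12 -16  -3   8  10   9   6]
 [  2  -4  -5 -10 -14  -5  -4 -10 -14  -4   1   8   9   7]
 [  2  -5   3   0  -7  -5  -8 -15  -9   1   5   7   8   7]
 [ -2  -5   5  -3 -11  -9  -9 -20  -7   5   7   8   8   7]
 [-11   2   9  -3 -18  -8 -18 -13  46  62  22   5   7   8]
 [ -3  -5   0  -2   1  22  13  18  86  88   9   1   6   8]
 [ -6   5   5  27 102 130 112 114 128  81   6  -1   8   2]
 [  1   6   4  17  74 101 109  97  89  52   1   3   3   5]
 [  7   8   4  -1  29  63  88  89  55  16  -1   4   8   2]
 [  6   8   3   0  -3  -1  13  16   4  -4   3   4   5   3]
 [  8   9   8   6   5   1  -3  -3   3   2  10   9   6   1]]
```

View pics/p2.png

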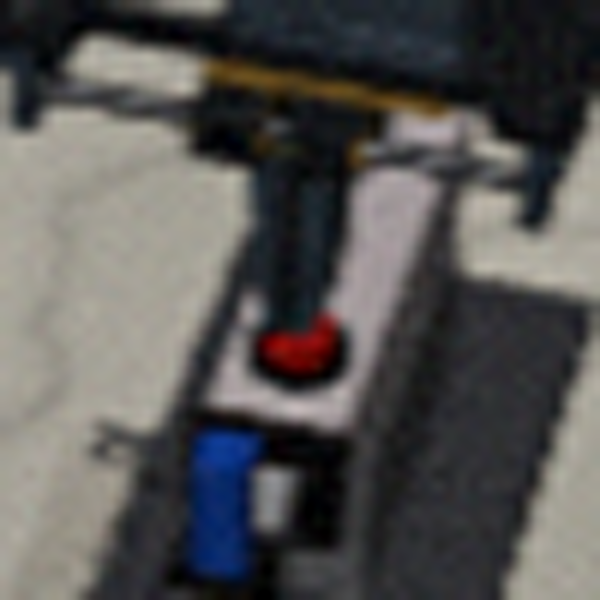

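The tips still hover: the button's red pixels haven't moved and there is no force. I'll keep lowering in small steps and watch the force.

Emit:
apply_moves(
  increments=[
    [-1, -0.001, 0, -0.001, 0, 0, 0],
    [-1, 0, 0, -0.001, 0, 0, 0],
  ],
)

```text
time_s: 4.52
ee_pos: [579.7, -103.0, 136.0]
ee_rot: [-180.0, -0.0, 100.8]
force: [0.0, 0.1, -0.1]
gripper_width: 0.4
gripper_force: 0.0
```

Emit:
apply_moves(
  increments=[
    [-1, 0, 0, -0.001, 0, 0, 0],
  ],
)

```text
time_s: 4.6
ee_pos: [579.8, -103.0, 135.0]
ee_rot: [180.0, -0.0, 100.8]
force: [0.1, 0.7, -0.9]
gripper_width: 0.4
gripper_force: 0.0
```

Run:
```python
from h import *
np.set_printoptions(linewidth=150,precision=2,suppress=True)
S=cams.grab_frame("side");s=status.state();print(s["force"],s["torque"],s["ee_pos"])
c=S["color"][176:188,328:342].astype(int); print((c[...,0]-c[...,1:].max(2)));print(c.sum(2)//3)
for X in((580,-103,134),(577,-87,134),(577,-87,121),(578.5,-95,134),(590,-103,134),(570,-103,134)):print(X,proj(S,X))
```

```text
[-0.45  0.59 -0.28] [ 0.02 -0.13  0.03] [ 579.76 -103.01  134.79]
[[  2   1  -9 -11 -15  -7  -7 -12 -15 -16  -5   5  11   8]
 [  0  -3  -2 -12 -13 -10  -4 -10 -22 -11   2   6   8   7]
 [  4  -1  -2 -13 -15  -6  -4 -11 -17  -6   2   9   8   5]
 [  2  -2  -4  -3 -16  -4  -6 -11 -13  -8   4  10   7  11]
 [ -1  -5   2  -2 -12  -3  -5 -11 -15   3   5   8  10   8]
 [ -2  -2   5   0 -10 -16 -10 -15   9  46  24   7   5   4]
 [ -6   2   5   0  -8  -7  -8 -11  44  63  12   3   3   5]
 [ -4   7   5  20  53  57  39  27  78  80   9   3   9   5]
 [ -3   7   4  17  76  99 101  90  86  47   2   5   6   5]
 [  4   7   1   4  30  63  83  87  58  17  -3   5   5   4]
 [  3   9   2   1  -6   2  11  11   5  -5   0   7   7   0]
 [  4   6   9   8   6   1   0  -4   3   0   8   6   3   8]]
[[149  94  39  32  38  20  17  35  42  18  39 122 159 156]
 [119  61  42  35  36  24  15  36  38  30  85 141 162 160]
 [114  51  39  42  44  25  10  25  38  26  87 148 155 155]
 [ 92  48  70  82  40  23  18  23  30  45 123 159 161 153]
 [ 61  53 128 122  56  20   7  36  33  88 150 162 158 155]
 [ 45  60 131 123  58  15  17  28  37  70 136 165 159 156]
 [ 40  91 109  71  34  22  23  39  45  37  69 130 158 135]
 [ 56 125 106  26  33  40  38  37  54  27  23 114 157 112]
 [ 87 145 106  22  34  41  40  42  28  22  24 115 151  95]
 [120 160 107  21  10  30  32  34  27   5  31 118 124  71]
 [129 159 137  81  34  11   8   9   5  24  84 140 107  56]
 [148 165 165 157 139  88  49  61  82 125 158 134  88  49]]
(580, -103, 134) [334.78 181.7 ]
(577, -87, 134) [333.58 184.54]
(577, -87, 121) [333.51 187.1 ]
(578.5, -95, 134) [334.18 183.12]
(590, -103, 134) [332.39 180.85]
(570, -103, 134) [337.18 182.55]
```

Emit:
apply_moves(
  increments=[
    [-1, -0.001, 0, -0.001, 0, 0, 0],
    [-1, 0, 0, -0.001, 0, 0, 0],
  ],
)

```text
time_s: 4.82
ee_pos: [578.8, -103.0, 133.0]
ee_rot: [-180.0, -0.0, 100.8]
force: [-0.5, -0.0, 0.8]
gripper_width: 0.6
gripper_force: 0.0
```

Emit:
apply_moves(
  increments=[
    [-1, 0, 0, -0.001, 0, 0, 0],
  ],
)

```text
time_s: 4.9
ee_pos: [578.9, -103.0, 132.0]
ee_rot: [180.0, -0.0, 100.8]
force: [-0.9, 0.8, -0.5]
gripper_width: 0.9
gripper_force: 0.0
```

Emit:
apply_moves(
  increments=[
    [-1, 0, 0, -0.001, 0, 0, 0],
    [-1, 0, 0, -0.001, 0, 0, 0],
  ],
)

```text
time_s: 5.07
ee_pos: [578.9, -103.0, 130.0]
ee_rot: [180.0, -0.0, 100.8]
force: [-0.2, 0.5, -0.7]
gripper_width: 0.3
gripper_force: 0.0
```

Run:
```python
from h import *
np.set_printoptions(linewidth=150,precision=2,suppress=True)
S=cams.grab_frame("side");s=status.state();print(s["force"],s["torque"],s["ee_pos"])
c=S["color"][178:188,328:342].astype(int); print((c[...,0]-c[...,1:].max(2)))
```

```text
[-0.2  -0.19  0.79] [ 0.04 -0.07 -0.04] [ 578.83 -102.99  129.78]
[[ -2   0  -6 -15 -18 -12  -1 -10 -14 -12  -2   7   5   5]
 [  2  -5   2  -4 -14 -10   0 -13 -18  -7   0   8   8   8]
 [ -2  -8   6   1 -12 -10  -2  -8 -19  -3   7   7   8   9]
 [ -7   2   7   0  -8 -16  -4  -9 -13  10   8   7   8   4]
 [ -3   1   2  -2 -13 -10  -6 -13 -15   5   7   4   9   5]
 [ -6   5   1   2  -2  -7  -8 -16  -4  17   4   6   4   4]
 [  0   9   6  12  38  42  30   3  11  25   4   6   7   4]
 [  8   7   4   3  34  61  79  80  53  19   3   6   6   6]
 [  6   6   5   3   0   4  13   8   6  -2   6   8   6   5]
 [  7   8   2   7   7   0   1   2   1   7   8   4   3   0]]
```

Emit:
apply_moves(
  increments=[
    [-1, 0, 0, -0.001, 0, 0, 0],
    [-1, 0, 0, -0.001, 0, 0, 0],
  ],
)

```text
time_s: 5.28
ee_pos: [579.0, -103.0, 128.0]
ee_rot: [180.0, 0.0, 100.8]
force: [-0.5, 0.0, -0.3]
gripper_width: 0.5
gripper_force: 0.0
```

Emit:
apply_moves(
  increments=[
    [-1, 0, 0, -0.001, 0, 0, 0],
  ],
)

```text
time_s: 5.37
ee_pos: [579.0, -103.0, 127.2]
ee_rot: [180.0, 0.0, 100.8]
force: [-0.0, -0.1, 3.3]
gripper_width: 0.5
gripper_force: 1.9
```

Run:
```python
from h import *
np.set_printoptions(linewidth=150,precision=2,suppress=True)
S=cams.grab_frame("side");s=status.state();print(s["force"],s["torque"],s["ee_pos"])
c=S["color"][178:188,328:342].astype(int); print((c[...,0]-c[...,1:].max(2)))
cv2.imwrite("pics/p3.png",cv2.resize(S["color"][155:205,310:360,::-1],(600,600),interpolation=2))
```

```text
[-0.42 -0.31  0.33] [ 0.   -0.12  0.03] [ 578.97 -103.03  127.08]
[[  3  -3  -8 -10 -14  -8  -2 -11 -16 -14  -3   4   8   8]
 [  5  -5  -2  -3 -15  -5  -7 -13 -18 -15   4   5   8   8]
 [ -4  -4   1   1 -13 -13   1  -5 -23 -10   3   7   9   6]
 [ -6  -3   3   4  -8 -10   0 -17 -21  -4   4   8   9   9]
 [-10   1   6  -1 -16 -12   2 -11 -13   5   3   6   7   2]
 [ -1   7   5  10  -4 -15  -2 -15   2  18   6   4   7   7]
 [  0   7   8  12   0  -7  -1 -12  16  33   7   1   7   6]
 [  8   9   8   0   9  31  43  39  33  14   2   4   5   4]
 [  5   6   6   4   1   2   4   7   0   1   5   8   6  -1]
 [  8   7  11   6   6   2  -1  -1   7   2   4   6   1   1]]
```

View pics/p3.png

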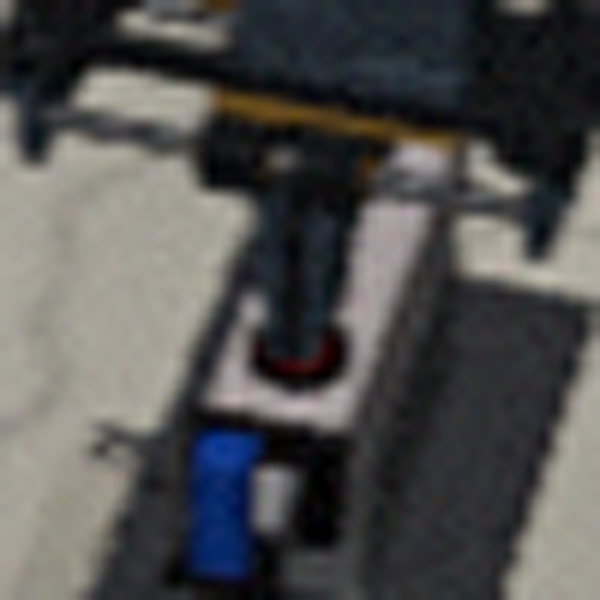

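The fingertips touch the button at TCP z of about 127, near (334,184). That is about 20 mm lower than the nominal geometry gives, so I'll go by force rather than by height.

Emit:
apply_moves(
  increments=[
    [-1, 0, 0, -0.001, 0, 0, 0],
    [-1, 0, 0, -0.001, 0, 0, 0],
  ],
)

```text
time_s: 5.58
ee_pos: [579.0, -103.1, 125.5]
ee_rot: [180.0, 0.0, 100.8]
force: [-1.1, 0.3, 3.4]
gripper_width: 0.7
gripper_force: 1.9
```

Emit:
apply_moves(
  increments=[
    [-1, 0, 0, -0.001, 0, 0, 0],
  ],
)

```text
time_s: 5.67
ee_pos: [579.0, -103.0, 124.5]
ee_rot: [180.0, 0.0, 100.8]
force: [-1.4, -0.1, 4.0]
gripper_width: 0.3
gripper_force: 1.9
```

Emit:
apply_moves(
  increments=[
    [-1, 0, 0, -0.001, 0, 0, 0],
  ],
)

```text
time_s: 5.75
ee_pos: [579.0, -103.1, 123.3]
ee_rot: [180.0, 0.0, 100.8]
force: [-1.0, 0.2, 4.3]
gripper_width: 0.9
gripper_force: 1.9
```

Emit:
apply_moves(
  increments=[
    [-1, 0, 0, -0.001, 0, 0, 0],
    [-1, 0, 0, -0.001, 0, 0, 0],
    [-1, 0, 0, -0.001, 0, 0, 0],
  ],
)

```text
time_s: 6.0
ee_pos: [579.0, -103.0, 120.0]
ee_rot: [180.0, 0.0, 100.8]
force: [-1.0, -0.6, 3.1]
gripper_width: 0.4
gripper_force: 1.9
```

Emit:
apply_moves(
  increments=[
    [-1, 0, 0, -0.001, 0, 0, 0],
    [-1, 0, 0, -0.001, 0, 0, 0],
  ],
)

```text
time_s: 6.17
ee_pos: [579.0, -103.0, 118.0]
ee_rot: [180.0, 0.0, 100.8]
force: [-1.0, 0.1, 3.0]
gripper_width: 0.4
gripper_force: 1.9
```

Emit:
apply_moves(
  increments=[
    [-1, 0, 0, -0.0005, 0, 0, 0],
  ],
)

```text
time_s: 6.25
ee_pos: [579.0, -103.0, 117.4]
ee_rot: [180.0, 0.0, 100.8]
force: [-0.8, 0.5, 3.9]
gripper_width: 0.6
gripper_force: 1.8
```

Emit:
apply_moves(
  increments=[
    [-1, 0, 0, -0.0005, 0, 0, 0],
  ],
)

```text
time_s: 6.33
ee_pos: [579.0, -103.0, 117.4]
ee_rot: [180.0, 0.0, 100.8]
force: [-2.7, 0.1, 8.3]
gripper_width: 0.5
gripper_force: 4.1
```

Emit:
apply_moves(
  increments=[
    [-1, 0, 0, -0.0005, 0, 0, 0],
  ],
)

```text
time_s: 6.42
ee_pos: [579.0, -103.1, 117.3]
ee_rot: [180.0, 0.0, 100.8]
force: [-2.4, 1.8, 10.7]
gripper_width: 0.4
gripper_force: 5.3
```

Button fully in. Next: lift, go over the post and open.

Emit:
apply_moves(
  increments=[
    [-1, 0, 0, 0, 0, 0, 0],
    [-1, 0, 0, 0, 0, 0, 0],
    [-1, 0, 0, 0.018, 0, 0, 0],
    [-1, 0, 0, 0.018, 0, 0, 0],
    [0.1, 0, 0, 0.018, 0, 0, 0],
  ],
)

```text
time_s: 6.83
ee_pos: [578.5, -102.9, 170.2]
ee_rot: [-179.9, -0.0, 100.8]
force: [-0.1, -0.3, -1.2]
gripper_width: 5.0
gripper_force: 0.0
```

Emit:
apply_moves(
  increments=[
    [0.1, -0.004, 0.021, 0.005, 0, 0, 0],
    [0.1, -0.004, 0.021, 0, 0, 0, 0],
    [0.1, -0.004, 0.021, 0, 0, 0, 0],
    [0.1, -0.003, 0.0205, 0, 0, 0, 0],
    [0.1, 0, 0, 0, 0, 0, 0],
  ],
)

```text
time_s: 7.25
ee_pos: [563.0, -16.5, 174.9]
ee_rot: [-179.9, -0.1, 100.9]
force: [0.0, -0.0, -0.3]
gripper_width: 37.8
gripper_force: 0.0
```

Emit:
apply_moves(
  increments=[
    [0.1, 0, 0, 0, 0, 0, 0],
    [0.1, 0, 0, 0, 0, 0, 0],
    [0.1, 0, 0, 0, 0, 0, 0],
  ],
)

```text
time_s: 7.5
ee_pos: [564.1, -20.4, 175.3]
ee_rot: [-180.0, 0.0, 100.7]
force: [0.3, 0.1, 0.7]
gripper_width: 50.5
gripper_force: 0.0
```

Run:
```python
from h import *
S=cams.grab_frame("side")
cv2.imwrite("pics/p4.png",cv2.resize(S["color"][155:225,290:360,::-1],(600,600),interpolation=2))
```

```text
(no output)
```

View pics/p4.png

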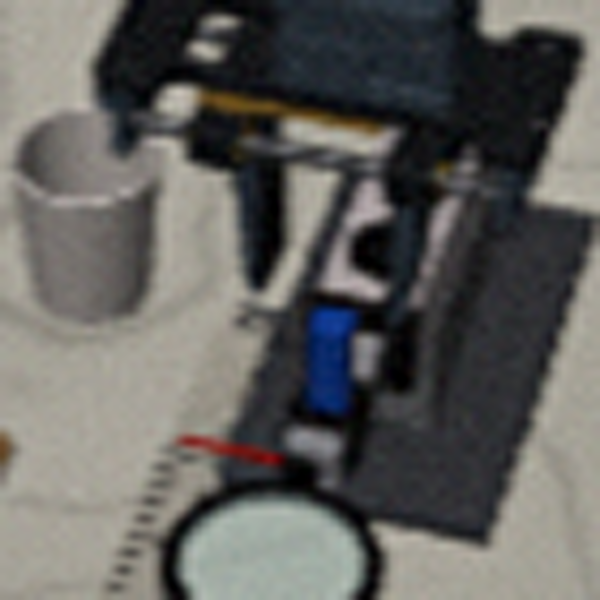

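The fingers straddle the post: tips at about (321,189) and (337,191), post top at (329,191). The lock well looks dark at (333,184). I'll check it for red, then descend.

Run:
```python
from h import *
S=cams.grab_frame("side")
print(S["color"][180:188,328:342].tolist()[4]);c=S["color"][180:188,328:342].astype(int);print(c[...,0]-c[...,1:].max(2))
```

```text
[[93, 90, 92], [149, 140, 142], [112, 103, 108], [10, 11, 11], [3, 0, 1], [15, 14, 13], [17, 13, 21], [23, 25, 32], [30, 40, 47], [34, 39, 50], [23, 24, 29], [61, 63, 63], [120, 114, 116], [103, 97, 97]]
[[ -2 -10   5   7   7  11   4   1 -11 -17 -13  -4   3   6]
 [ -9  -3   6   7   5   2   0  -5 -13 -11 -11  -8   7   5]
 [ -5   4   4   3  -5  -4  -2  -2 -13 -15 -10  -6   5  10]
 [ -6   7   6  -2   0  -4  -3  -6  -8 -16 -12  -6   8   5]
 [  1   7   4  -1   2   1  -4  -9 -17 -16  -6  -2   4   6]
 [  3  11   4   2   0   1  -2  -5 -16 -13  -4   2   1   5]
 [  8   6   5   5   3   1   1 -12 -19 -16   1   7   5   1]
 [  7   6   7   9   5   6   0  -6 -15 -15   2  -1   2   3]]
```

Emit:
apply_moves(
  increments=[
    [0.1, 0, 0, -0.015, 0, 0, 0],
    [0.1, 0, 0, -0.012, 0, 0, 0],
    [0.1, 0, 0, -0.008, 0, 0, 0],
  ],
)

```text
time_s: 7.85
ee_pos: [563.5, -20.2, 139.5]
ee_rot: [-179.9, -0.0, 100.7]
force: [-0.1, -0.2, 0.7]
gripper_width: 50.0
gripper_force: 0.0
```

Emit:
apply_moves(
  increments=[
    [0.1, 0, 0, -0.008, 0, 0, 0],
    [0.1, 0, 0, -0.007, 0, 0, 0],
    [0.1, 0, 0, -0.004, 0, 0, 0],
    [0.1, 0, 0, 0, 0, 0, 0],
  ],
)

```text
time_s: 8.18
ee_pos: [563.5, -19.6, 120.7]
ee_rot: [-179.9, -0.0, 100.8]
force: [0.1, -0.5, -0.4]
gripper_width: 50.0
gripper_force: 0.0
```

Run:
```python
from h import *
S=cams.grab_frame("side")
cv2.imwrite("pics/p5.png",cv2.resize(S["color"][155:225,290:360,::-1],(600,600),interpolation=2))
```

```text
(no output)
```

View pics/p5.png

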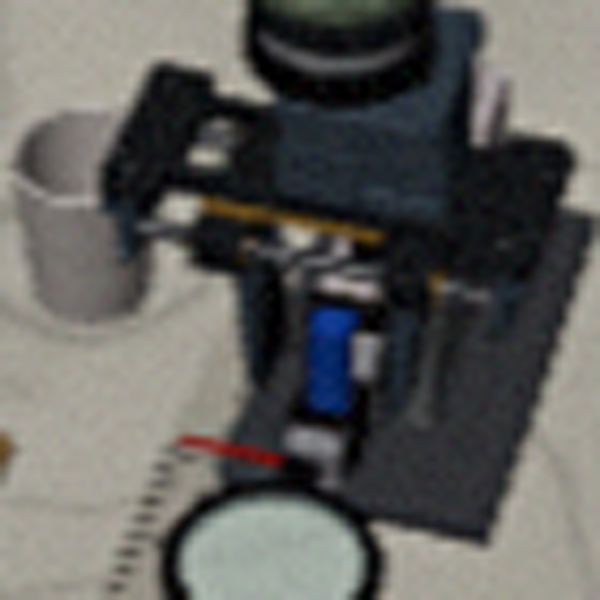

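The post is between the fingers, tips at about (321,200) and (337,202), below the post's middle height. I'll raise 3 mm and close lightly.

Emit:
apply_moves(
  increments=[
    [-0.3, 0, 0, 0.003, 0, 0, 0],
    [-0.3, 0, 0, 0, 0, 0, 0],
    [-0.45, 0, 0, 0, 0, 0, 0],
    [-0.6, 0, 0, 0, 0, 0, 0],
    [-0.7, 0, 0, 0, 0, 0, 0],
  ],
  newtons=6,
)

```text
time_s: 8.65
ee_pos: [564.0, -19.5, 124.8]
ee_rot: [180.0, 0.0, 100.8]
force: [0.0, -0.7, 0.3]
gripper_width: 19.9
gripper_force: 0.0
```

Emit:
apply_moves(
  increments=[
    [-1, 0, 0, 0, 0, 0, 0],
    [-1, 0, 0, 0, 0, 0, 0],
    [-1, 0, 0, 0, 0, 0, 0],
  ],
)

```text
time_s: 8.9
ee_pos: [565.3, -19.3, 124.9]
ee_rot: [179.8, 0.0, 100.8]
force: [4.2, 2.5, -1.8]
gripper_width: 15.6
gripper_force: 6.0
```

Emit:
apply_moves(
  increments=[
    [-1, 0, 0, 0, 0, 0, 0],
    [-1, 0, 0, 0, 0, 0, 0],
  ],
  newtons=18,
)

```text
time_s: 9.07
ee_pos: [565.3, -19.3, 124.9]
ee_rot: [179.8, 0.0, 100.8]
force: [5.4, 1.9, -1.5]
gripper_width: 15.9
gripper_force: 18.0
```

Emit:
apply_moves(
  increments=[
    [-1, 0.001, 0.002, 0, 0, 0, 0],
    [-1, -0.0007, 0.004, 0, 0, 0, 0],
    [-1, -0.0011, 0.006, 0, 0, 0, 0],
    [-1, -0.0015, 0.008, 0, 0, 0, 0],
    [-1, 0, 0, 0, 0, 0, 0],
  ],
)

```text
time_s: 9.48
ee_pos: [561.4, 0.0, 124.8]
ee_rot: [-180.0, 0.1, 100.9]
force: [1.5, -4.4, 1.5]
gripper_width: 15.9
gripper_force: 18.0
```

```bash
cat > m.py <<'E'
from h import *
np.set_printoptions(precision=1,suppress=True)
def line(f,lo,hi,box,z,smin):
    c=cen(f,lo,hi,box,smin);w,xs,ys=c[2:];k=w>0
    P=np.array([atz(f,(x,y),z)[:2] for x,y in zip(xs[k],ys[k])]);return (P*w[k][:,None]).sum(0)/w[k].sum(),k.sum()
def run(d):
    """d: expected boom travel mm; both cams"""
    yw=np.radians(10.7);v=np.array([-np.sin(yw),np.cos(yw)])
    p0=np.array([595,16.,100])+d*np.array([*v,0])
    s=status.state();print(s["ee_pos"],s["force"],s["gripper_width"],s["gripper_force"])
    for c in("top","side"):
        f=cams.grab_frame(c);out=[]
        for z,lo,hi,X,sm in((100,165,6,p0,60),(94,3,20,np.array([601,134,94.]),90)):
            q=[proj(f,X+np.array([a*v[1]+b*v[0],-a*v[0]+b*v[1],0])) for a in(-22,26) for b in(-9,9)]
            q=np.array(q);x0,y0=np.floor(q.min(0)).astype(int);x1,y1=np.ceil(q.max(0)).astype(int)
            P,n=line(f,lo,hi,(x0,y0,x1,y1),z,sm);out.append(P);print(c,P,n,end=" ")
        print("gap y",(out[1]-out[0])@v); cv2.imwrite(f"pics/last_{c}.png",f["color"][:,:,::-1])
E
python3 -c "
from m import *
run(20)"
```

```text
[561.4   0.  124.8] [ 1.5 -4.4  1.5] 15.939271856249427 18.000798225402832
top [] 0 top [599.5 132.8] 32 h.py:26: RuntimeWarning: invalid value encountered in divide
  return np.array([(w*xs).sum(),(w*ys).sum()])/w.sum(),int((w>0).sum()),w,xs,ys
Traceback (most recent call last):
  File "m.py", line 17, in run
    print("gap y",(out[1]-out[0])@v); cv2.imwrite(f"pics/last_{c}.png",f["color"][:,:,::-1])
                   ~~~~~~^~~~~~~
ValueError: operands could not be broadcast together with shapes (2,) (0,)
```

Emit:
apply_moves(
  increments=[
    [-1, -0.0015, 0.008, 0, 0, 0, 0],
    [-1, -0.0022, 0.012, 0, 0, 0, 0],
    [-1, -0.0022, 0.012, 0, 0, 0, 0],
    [-1, -0.0022, 0.012, 0, 0, 0, 0],
    [-1, -0.0022, 0.012, 0, 0, 0, 0],
  ],
)

```text
time_s: 9.95
ee_pos: [550.6, 54.8, 124.8]
ee_rot: [-179.9, 0.2, 100.8]
force: [0.2, -6.9, 2.6]
gripper_width: 16.1
gripper_force: 18.0
```

Emit:
apply_moves(
  increments=[
    [-1, -0.0015, 0.008, 0, 0, 0, 0],
    [-1, -0.0015, 0.008, 0, 0, 0, 0],
    [-1, -0.0007, 0.004, 0, 0, 0, 0],
    [-1, 0, 0, 0, 0, 0, 0],
  ],
)

```text
time_s: 10.28
ee_pos: [546.4, 75.7, 124.9]
ee_rot: [-179.9, 0.1, 100.9]
force: [-1.6, -5.9, 3.5]
gripper_width: 15.7
gripper_force: 18.0
```

```bash
sed -i 's/^        print("gap y"/        cv2.imwrite(f"pics\/last_{c}.png",f["color"][:,:,::-1])\n        if all(np.size(o) for o in out): print("gap y"/; s/;k=w>0$/;k=w>0\n    if not k.any(): return [],0/' m.py
python3 -W ignore -c "
from m import *
run(97)
f=cams.grab_frame('side');cv2.imwrite('pics/p6.png',cv2.resize(f['color'][195:245,280:330,::-1],(600,600),interpolation=2))"
```

```text
[546.4  75.7 124.9] [-1.6 -5.9  3.5] 15.717861510705717 18.011846244335175
top [] 0 top [] 0 side [575.9 110.5] 21 side [602.  133.3] 43 gap y 17.552737531684357
```

View pics/p6.png

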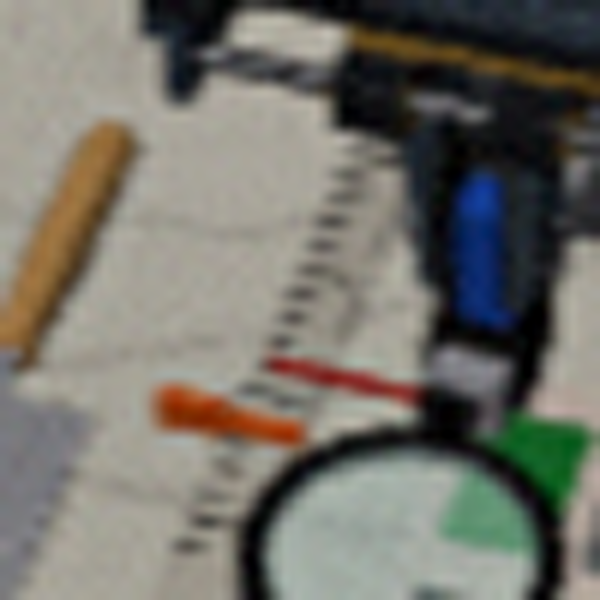

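The pointer tip is at (302.5,225.5) and the orange mark runs from (293,228.5) to (305,231.5). The remaining gap is about 17.5 mm, so I'll advance 15.

Emit:
apply_moves(
  increments=[
    [-1, -0.0009, 0.005, 0, 0, 0, 0],
    [-1, -0.0009, 0.005, 0, 0, 0, 0],
    [-1, -0.0006, 0.003, 0, 0, 0, 0],
    [-1, -0.0004, 0.002, 0, 0, 0, 0],
    [-1, 0, 0, 0, 0, 0, 0],
  ],
)

```text
time_s: 10.85
ee_pos: [543.5, 90.0, 124.8]
ee_rot: [-179.8, 0.1, 100.8]
force: [-1.6, -5.7, 5.0]
gripper_width: 15.8
gripper_force: 18.0
```

```bash
python3 -W ignore -c "
from m import *
run(112)
s=cv2.imread('pics/last_side.png');t=cv2.imread('pics/last_top.png')
np.set_printoptions(linewidth=200)
c=s[224:234,290:320].astype(int);print((c[...,2]-c[...,0]));print(c[...,1])
cv2.imwrite('pics/p7.png',np.hstack([cv2.resize(s[212:242,285:325],(480,360),interpolation=2)]))"
```

```text
[543.5  90.  124.8] [-1.6 -5.7  5. ] 15.83692122477855 18.013034462928772
top [] 0 top [] 0 side [571.4 124.4] 23 side [601.1 133.8] 44 gap y 3.7330344846588015
[[ 11  12  17  14  14  12  14  14  12  11  17  16  14  16  14  13  16  15  11  13  15  14  14  16  13   5 -21 -56 -68 -84]
 [ 14  16  15  14  13  12  12  15  15  16  13  14   8  13  15  15  17  16  13  12  15  12  17  12   8   0   1  -6 -17 -23]
 [ 16  14   8  11  11   8  10  11   8  10  12  13  13  13  12  15  13  12  10  12  15  14  12  10   6   0   1   4   3   1]
 [ 16  11  33  86 116  96  60  25  11   7   6   8   9   9  11  13  11   7  14  14  14  16  14  11  -1  -4  -8  -3   0   5]
 [ 14  14  41 101 147 149 144 133  97  35  22  64  83  69  52  37  21  12  12  15  10  13  12  14  -2  -6  -1  -4  -8  -4]
 [ 15  13  38  92 126 131 126 131 124 108 117 104  89  90  96  99  99  97  68  45  23  11  11  13  -4  -4  -4  -8  -5  -6]
 [ 11  12  26  65  88  94 105 114 121 132 148 150 150 164 140  84  42  62  78  89  91  99  97  61   5  -7  -5  -4  -7  -3]
 [ 12  14  11  10  12  11  27  53  45  34  60  84 110 122 117  56  19  15  17 
[... 822 characters left out ...]
123 133  73  37  37  62  88 114 154 166 168 166 169 166 128 104 127 133 132 130 127]
 [162 161 139  78  41  44  41  43  46  71  89  83  82  55  39  32  30  48  96 125 147 168 166 138 106 111 125 123 127 134]
 [161 166 143 109  79  67  54  45  46  53  52  66  66  60  68  82 102  82  54  47  45  46  61  53  39  63  74  87 109 105]
 [163 167 164 161 167 161 157 118  89  80  83  84  67  57  55  96 146 160 159 161 139  96  71  35   2   6  18  44  78  86]
 [157 164 161 163 170 170 170 158 145 127 136 142 150 135 130 155 173 171 175 166 172 171 164 108  15   6   7  10  57  80]
 [165 161 166 167 157 169 164 141 120 132 149 153 152 139 148 170 170 167 172 172 145 129 132  87  18  13   5   9  70  81]]
```

View pics/p7.png

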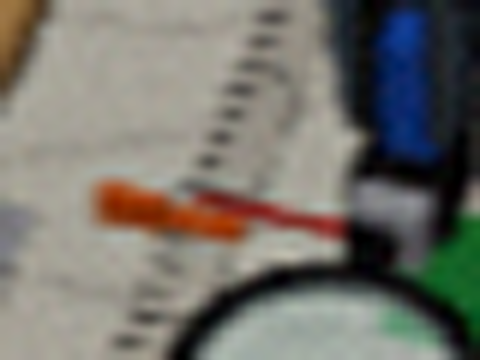

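```bash
python3 -c "
from m import *
f=cams.grab_frame('side')
for y in (10.4,10.7,11):
    v=np.array([-np.sin(np.radians(y)),np.cos(np.radians(y))])
    n=atz(f,(310,230.01),100)[:2]
    for z in(91,92.5,94): m=atz(f,(295,228.53),z)[:2];print(y,z,n,m,(m-n)@v,(m-n)@[v[1],-v[0]])
"
```

```text
10.4 91 [561.7 122.5] [615.1 134.3] 1.9164806421120335 54.64044572276279
10.4 92.5 [561.7 122.5] [614.3 135.4] 3.1151251089857896 54.12607707080805
10.4 94 [561.7 122.5] [613.6 136.4] 4.313769575859565 53.611708418853205
10.7 91 [561.7 122.5] [615.1 134.3] 1.6303589739325501 54.64973134837805
10.7 92.5 [561.7 122.5] [614.3 135.4] 2.831680225742182 54.141645806336804
10.7 94 [561.7 122.5] [613.6 136.4] 4.033001477551835 53.63356026429545
11 91 [561.7 122.5] [615.1 134.3] 1.3441926086382263 54.65751872400227
11 92.5 [561.7 122.5] [614.3 135.4] 2.548157710554772 54.15573022129632
11 94 [561.7 122.5] [613.6 136.4] 3.752122812471339 53.65394171859025
```

Emit:
apply_moves(
  increments=[
    [-1, -0.0003, 0.0015, 0, 0, 0, 0],
    [-1, -0.0003, 0.0014, 0, 0, 0, 0],
    [-1, 0, 0, 0, 0, 0, 0],
    [-1, 0, 0, 0, 0, 0, 0],
    [-1, 0, 0, 0, 0, 0, 0],
  ],
)

```text
time_s: 11.42
ee_pos: [543.0, 92.6, 124.8]
ee_rot: [-179.8, 0.1, 100.8]
force: [-1.4, -5.2, 4.5]
gripper_width: 15.7
gripper_force: 18.0
```

```bash
python3 -W ignore -c "
from m import *
run(114)
s=cv2.imread('pics/last_side.png');np.set_printoptions(linewidth=200)
c=s[226:235,290:316].astype(int);print((c[...,2]-c[...,0]))
t=cv2.imread('pics/last_top.png')
cv2.imwrite('pics/p8.png',np.hstack([cv2.resize(a,(390,390),interpolation=2) for a in(s[212:242,285:315],t[180:210,260:290])]))"
```

```text
[543.   92.6 124.8] [-1.4 -5.2  4.5] 15.718845958786286 18.01257848739624
top [] 0 top [] 0 side [571.5 127.3] 19 side [601.9 134.5] 39 gap y 1.4934583544265265
[[ 12  11  10  13  10   7   6   9  10   8  13  16  15  16  13  18  14  17  14  15  12  16  15  14   3  -1]
 [ 14  12  32  85 117  94  60  29  11  11  10   3   7   9  11  13  12  13  17  13  14  11  17  13   4   0]
 [ 15  14  44 104 144 152 142 131  97  40  26  42  38  21   9  10  13  12  11   9   9  15  14  11  -2  -6]
 [ 13  13  38  91 128 123 126 137 125 108 116 116 108 109 103  78  49  28  14  11  13  14  15  10  -6  -3]
 [ 14  15  27  65  89  97 104 117 123 132 148 160 167 164 142 109  87  92  85  86  65  47  28  11  -2  -4]
 [ 15  13  12  15  13   9  26  51  44  26  62  85 106 123 114  54  18  27  45  65  88  97  85  43   0  -4]
 [ 13  15  15  12  10   8  13  16  11  10  12  15  11  29  45  24  10  12  12  16  12  26  38  28   2   1]
 [ 12  14  16  16  15  17  11  11  12  14  15  13  12  12  15  14  12  11  14  15  10  12  17   9  -4   0]
 [ 15  15  16  12  15  17  16  13  18  15  12  17  18  11  12  12  19  12  13   8   9   2   3   5   4  -1]]
```

View pics/p8.png

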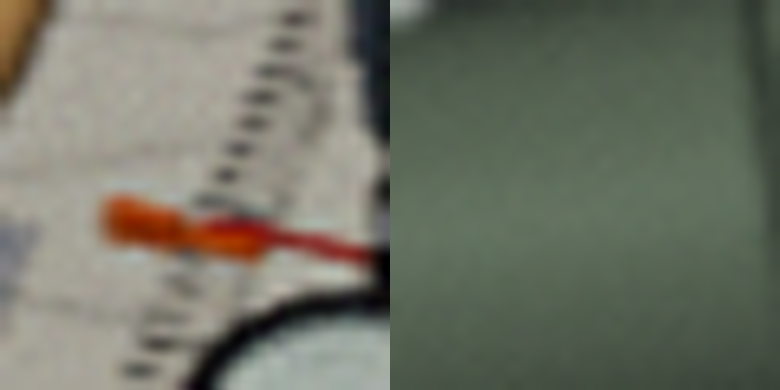

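The needle overlaps the rider near (303,230) in the side view, which is the parallax expected for its 6 mm greater height. The top view is blocked by the arm. All estimates put the gap within about 1 mm, and the grip is steady, so I'm handing in.

```bash
python3 -c "
from workcell import env
print(env.job_done())"
```

```text
the job is handed in; nothing more can be done
None
```

I pushed the lock button fully in, drew the boom out about 114 mm and handed the job in still holding the post with 18 N per finger. By my measurements the pointer was within about 1.5 mm of the orange mark; the handover call did not return a verdict.

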